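# Trial fit of a bronze axe over its display mount

### The job

Get the display mount ready and offer the old bronze axe up to it: first stand the tall blue-topped support pin upright in the mount's empty bore, fully home, and let go of it. Then grip the axe across its haft at the balance point (the white tape), lift it level off its foam rest and finish while still holding it: still and level, head above the mount's padded T-post and haft in line with the mount, the tape over the middle of the mount and the underside about 40 mm clear above the two supports. Do not let the axe touch the mount or the pin or tip over, and leave the short red-topped pin, brushes, bottle, jar and sherd where they are.

Things in the scene. Friction and masses are not known exactly. Their poses are not given: they have to be found in the camera images.
- pin_center (a point): Centre of the tall support pin: plain aluminium rod, 16 mm in diameter, 100 mm long, about 55 g, blue top 13 mm, chamfered foot. It stands loosely in one of the two bores of the white stand, z up; the point is 50 mm above the foot. Best gripped 70 mm above the foot (20 mm above this point), so that the fingers stay clear of the stand and the mount's base.
- pin_foot (a point): The centre of the tall pin's foot (its lower end face), z up along the pin.
- pin: The tall blue-topped pin itself; origin at the centre of its foot, z up along the pin.
- short_pin_center (a point): Centre of the short pin, the wrong one, to be left alone: the same rod but 70 mm long with a red top, in the other bore of the stand; the point is 35 mm above its foot.
- stand: White pin stand, fixed: block 120 x 50 mm, 25 mm high, with two bores 70 mm apart along its x axis (35 mm either side of the middle), 15 mm deep. Which pin stands in which bore varies. Origin at the centre of its underside, on the table.
- mount: Light wooden display mount, fixed: base block 220 mm (x) by 80 mm (y), 30 mm high. Origin at the centre of its underside, x pointing to the end with the fixed T-post. The post stands at x = +66 mm and carries a dark foam pad 30 x 60 mm, its top 106 mm above the table; the empty bore is at x = -90 mm. A pin fully home in it has its top at 106 mm too.
- mount_bore (a point): Centre of the mouth of the mount's empty bore, on the base's top face, 30 mm above the table: 18 mm in diameter with a small chamfer, 24 mm deep (its floor is 6 mm above the table).
- mount_above (a point): Point above the middle of the mount (its origin), at the height of the supports' tops, 106 mm above the table; axes as the mount's. The axe's tape is to be held over this point.
- axe_balance (a point): The axe's balance point (centre of mass along its length), in the middle of the haft where a white tape 10 mm wide goes round it. x points along the haft to the head, y to the side of the round blade, z up. Haft 18 mm wide (y), 16 mm thick (z); the underside is 8 mm below this point. The blade's nearest part is 38 mm ahead of it, the haft's tail end 176 mm behind.
- axe_head (a point): Middle of the axe's head, 66 mm along x from the balance point, 8 mm above the underside.
- axe: The axe, a rigid bronze casting of 290 to 430 g, lying flat, 261 mm long overall, brown haft and green head (34 mm along x, 20 mm thick; round blade of 28 mm radius on the y side, square butt on the other), flat underside. Origin on its underside below the balance point, axes as axe_balance.
- rest: Foam rest, fixed: clear board 250 x 70 mm, 6 mm thick, with two dark foam bars 30 mm long (x) and 50 mm wide, tops 40 mm above the table, at x = +66 mm (under the head) and x = -115 mm (under the haft). The axe lies loose across both; fingers can pass either side of the haft between the bars. Origin at table level, about below the tape.
- yellow_brush: Loose yellow brush about 190 mm long lying on the table near the robot; leave it alone.
- red_brush: Loose red brush about 200 mm long lying to the right of the mount; leave it alone.
- bottle: Loose white bottle with blue cap, 56 mm in diameter, 120 mm high, at the far side; origin under its base; leave it alone.
- jar: Loose glass jar, 60 mm in diameter, 70 mm high, on the left; origin under its base; leave it alone.
- sherd: Loose terracotta sherd about 80 x 55 mm, 10 mm thick, beyond the pin stand; leave it alone.

How it is judged:
By the outcome, as a careful person would: the job done as asked, in the order asked, and still so for the second after the job is handed in, while the arm keeps its last pose, push and grip.
It also fails if it takes over 64 s, if anything falls off the work surface, if the arm or the gripper's body presses on something with over 40 N, if the wrist force passes 120 N, or if a joint passes its speed limit or range.

### The arm

A 6-joint arm with a two-finger parallel gripper is mounted at the origin on the work surface. World frame = base frame: x ahead of the robot, y to its left, z up, the work surface at z = 0. Lengths are in m, angles in rad, forces in N, time in s.
With the tool pointing down it reaches from about 0.375 to 0.825 m from the base axis. Payload 5.5 kg.
Tool frame: the origin (TCP) lies on the centre line of the jaws, within the pads' length; the fingertips stand 14 mm ahead of it and the grasp point (between the pads) lies 5 mm behind it (bot.tip_extent is the distance from the TCP to the fingertips, in m); z points along the fingers, y is the line along which they close (so a half turn about z gives the same grasp; the last joint's range is limited). The gripper opens to 85 mm and grips with 20 to 120 N. Pads are 22 mm wide; open, the fingers measure 114 mm over their backs; the gripper's body (76 mm by 85 mm) begins 54 mm behind the grasp point. The pads swing forward as they close: fully open they stand 13 mm farther back than shut.
Start: joints at [1.23, 0.314, -0.047, 1.21, 0, 1.571], TCP at [0.201, 0.565, 0.207] pointing down, gripper open.
Joint ranges: [-2.67, 2.67], [-0.69, 1.73], [-1.03, 1.25], [-2.08, 2.16], [-1.42, 1.45], [-3.14, 3.14]. Speed limits (rad/s): [2.39, 2.39, 3.01, 3.14, 3.14, 3.14].

### API

Orientations are given as a unit quaternion [x, y, z, w].
In Python, from workcell import get_obs, cams, bot gives the robot as it stands.
- The arm moves only by the tool move_arm, never from a script. Its argument "commands" is text: rows parted by semicolons, each of 7 numbers parted by spaces: the shift along the tool's x, y, z in mm, then the turn, a rotation vector about the tool's x, y, z in rad, then the opening, from 0 (shut) to 1 (fully open). In form: x y z wx wy wz grip; .... A call has 1 to 12 rows; each row is the pose to reach, as a shift and turn from the pose commanded when the call began, along the tool's axes at that moment; what a row does not reach only later rows make up. A row lasts 1/12 s, in which the tool goes at most 41.7 mm and 7.16 degrees, less where a joint would pass 70% of its speed; a pose out of reach is approached as far as the arm can. A call with a gripper value outside its range is refused whole. The fingers move at their own pace and stop on an object; "grip_force" is the grip in N (left out, the last holds). Time passes only in rows, so rows that repeat a pose let the fingers close. It gives the time, the measured TCP pose, the force, the opening and the grip force at its end, in the units of the state.
- get_obs(): the state, without advancing time (a new reading comes with each control period).
- cams.grab_frame(name): name is "scene" or "side" or "wrist"; returns the picture (400x640x3 uint8, red, green, blue); there is no depth.
- cams.camera_info(name): a dict with "fx", "fy", "cx", "cy" (pixels), "cam_to_world" (4x4, takes a point from camera to world coordinates). Camera axes: x right, y down, z forward; pixel columns grow to the right and rows downward; lengths in m; the calibration is good to about 2 mm. A picture is of the moment at which its call begins: read the wrist's pose just before it. camera_info takes no time and is no camera call; for the wrist camera it gives the pose at the moment of the call.
- bot.sign_off(): hands the job in; it is judged then, once.
The state is a dict: "t": time; "qpos": joint angles; "qvel": joint speeds; "joint_efforts": joint torques, N m; "position": TCP position; "eef_rot": TCP orientation; "ft_force": force on the tool from outside, world axes, zero at the start; "moment": the same for the moment, N m; "gripper_width": opening from 0.0 (shut) to 1.0 (fully open); "finger_force": force on a finger pad.
Only numpy, scipy, OpenCV 4.12 (cv2) and the standard library are available. Lean on these libraries where they do the work, as an engineer would, in place of code of your own. Each camera call takes 0.05 s, during which the arm holds its last target. There are 200 camera calls.

## Working session

There is one attempt and no reset: what is moved stays moved. The work goes in short steps, Python scripts to look and compute and a tool call to move; the robot and the scene stay as the last step left them, time stands still between calls to the robot, and variables do not carry over. Pictures are saved under pics/ and viewed, at most 10 in all, crops included, and the job is handed in when it is done.

Besides the shell and the picture viewer there is one more tool, called after "Request:" as name(argument=value, ...) on one line, values as JSON. move_arm: Moves the arm, as the interface text tells. Its arguments: {"type":"object","properties":{"commands":{"type":"string"},"grip_force":{"type":"number"}},"required":["commands"]}

```bash
mkdir -p pics; ls; python3 - <<'E'
from workcell import get_obs,cams,bot
import cv2,numpy as np
o=get_obs();print(o['t'],o['position'],o['eef_rot'],o['gripper_width'])
for n in("scene","side"):
    f=cams.grab_frame(n);cv2.imwrite(f'pics/{n}0.png',f[:,:,::-1]);c=cams.camera_info(n)
    print(n,c['fx'],c['cx'],c['cy'],np.round(c['cam_to_world'],3).tolist())
E
```

```text
pics
0.0 [0.20032989 0.56488673 0.20601384] [ 1.69576353e-01  9.85516662e-01 -8.66400162e-04 -1.40284271e-04] 0.9986495855100852
scene 492.9672894774149 320.60275584857965 186.17726701999388 [[-0.825, 0.419, -0.379, 1.146], [0.565, 0.613, -0.553, 0.808], [0.001, -0.67, -0.742, 1.181], [0.0, 0.0, 0.0, 1.0]]
side 390.5421019043864 321.47657858163075 195.8865727477784 [[-0.987, -0.124, 0.102, 0.491], [-0.16, 0.761, -0.629, 0.692], [0.0, -0.637, -0.771, 0.929], [0.0, 0.0, 0.0, 1.0]]
```

View pics/scene0.png

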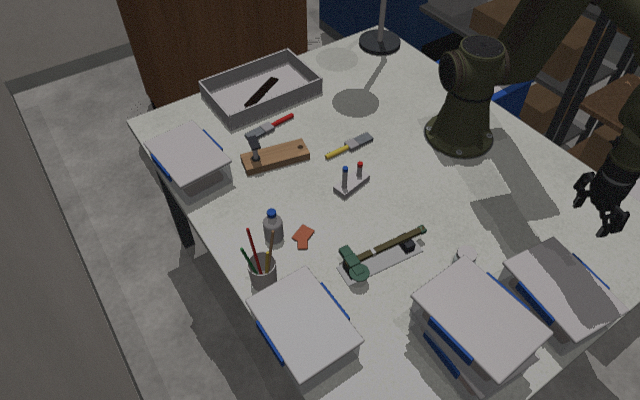

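View pics/side0.png

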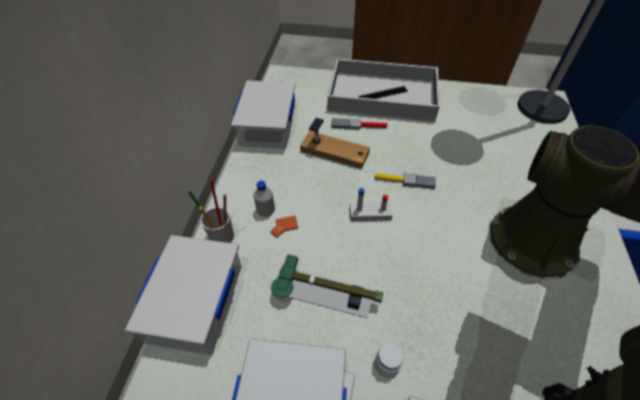

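The scene view shows the stand at (350,182), with the blue top at (345,169) and the red top at (360,164). The mount is at (275,157) with its bore near (299,149). The axe runs from its head at (352,262) to its tail at (425,230). In the side view blue is at (361,191), the bore at (361,154), the tape at (312,279), the head at (286,277) and the tail at (381,296).

```bash
cat > h.py <<'E'
from workcell import get_obs,cams,bot
import cv2,numpy as np
from scipy.spatial.transform import Rotation as R
def ray(c,u,v):
    T=np.array(c['cam_to_world']);d=T[:3,:3]@[(u-c['cx'])/c['fx'],(v-c['cy'])/c['fy'],1];return T[:3,3],d/np.linalg.norm(d)
def onz(c,u,v,z):
    o,d=ray(c,u,v);return o+d*(z-o[2])/d[2]
def tri(rs):
    A=sum(np.eye(3)-np.outer(d,d) for o,d in rs);b=sum((np.eye(3)-np.outer(d,d))@o for o,d in rs);return np.linalg.solve(A,b)
def proj(c,p):
    T=np.linalg.inv(np.array(c['cam_to_world']));q=T[:3,:3]@np.asarray(p)+T[:3,3];return np.array([q[0]/q[2]*c['fx']+c['cx'],q[1]/q[2]*c['fy']+c['cy']])
def blobs(hsv,lo,hi,a=4):
    m=cv2.inRange(hsv,lo,hi);n,l,s,ce=cv2.connectedComponentsWithStats(m)
    return [(np.round(ce[i],1).tolist(),s[i].tolist()) for i in range(1,n) if s[i][4]>=a],l
def delta(p,Rm=None):
    """world target -> shift in tool axes (mm), turn (rotvec)"""
    o=get_obs();r=R.from_quat(o['eef_rot']);d=r.inv().apply(np.asarray(p)-o['position'])*1000
    w=(r.inv()*R.from_matrix(Rm)).as_rotvec() if Rm is not None else np.zeros(3)
    return np.round(d,1),np.round(w,4)
def down(yaw):
    """tool z down, tool y (closing line) at angle yaw in world"""
    y=np.array([np.cos(yaw),np.sin(yaw),0]);z=np.array([0,0,-1.]);return np.c_[np.cross(y,z),y,z]
E
python3 - <<'E'
from h import *
px={}
for n in("scene","side"):
    f=cv2.imread(f'pics/{n}0.png');h=cv2.cvtColor(f,cv2.COLOR_BGR2HSV)
    for k,lo,hi in(("blue",(100,100,60),(130,255,255)),("red",(0,140,90),(8,255,255)),("green",(60,60,20),(90,255,255)),("wood",(8,80,90),(22,255,255))):
        print(n,k,[(c,s) for c,s in blobs(h,lo,hi,6)[0] if 230<c[0]<440 and 100<c[1]<300])
cs,cd=cams.camera_info("scene"),cams.camera_info("side")
for k,a,b in(("blue",(345,169),(361,191)),("red",(360,164),(385,198)),("tape",(372,252),(312,279)),("head",(352,262),(286,277)),("tail",(424,230),(381,296)),("bore",(299,149),(361,154)),("pad",(253,140),(317,125))):
    print(k,np.round(tri([ray(cs,*a),ray(cd,*b)]),3))
c=cams.camera_info("wrist");print(c['fx'],np.round(c['cam_to_world'],3).tolist())
o=get_obs();T=np.array(c['cam_to_world']);r=R.from_quat(o['eef_rot']);print("cam in tool",np.round(r.inv().apply(T[:3,3]-o['position']),4),np.round(r.inv().as_matrix()@T[:3,:3],3).tolist())
E
```

```text
scene blue [([345.1, 167.8], [343, 166, 5, 5, 19]), ([271.1, 211.8], [267, 208, 9, 8, 53])]
scene red [([282.7, 118.8], [272, 113, 21, 12, 70]), ([359.9, 163.1], [358, 162, 5, 3, 14]), ([301.1, 228.0], [298, 225, 6, 6, 16]), ([307.3, 229.4], [304, 226, 10, 9, 25]), ([309.9, 234.1], [309, 233, 3, 4, 7]), ([294.0, 236.8], [293, 235, 4, 4, 9]), ([301.9, 243.2], [296, 237, 11, 12, 51])]
scene green [([423.6, 231.0], [421, 229, 6, 5, 14]), ([354.3, 264.8], [340, 245, 29, 36, 484]), ([248.9, 261.3], [240, 248, 18, 26, 78])]
scene wood [([281.9, 151.8], [258, 139, 52, 27, 767]), ([247.2, 160.2], [241, 152, 13, 18, 152]), ([328.6, 156.0], [326, 155, 6, 3, 8]), ([302.7, 236.2], [292, 225, 22, 24, 211])]
side blue [([237.4, 101.3], [234, 91, 8, 22, 39]), ([291.2, 106.2], [289, 94, 5, 23, 58]), ([260.8, 184.5], [257, 181, 9, 8, 58]), ([360.9, 190.8], [359, 188, 5, 7, 27])]
side red [([374.4, 124.1], [361, 122, 26, 5, 81]), ([384.9, 196.8], [383, 195, 5, 5, 19]), ([284.4, 225.0], [272, 217, 25, 19, 182])]
side green [([284.7, 278.3], [272, 255, 25, 43, 614]), ([377.4, 298.9], [374, 298, 7, 3, 18])]
side wood [([307.9, 138.9], [301, 130, 14, 17, 120]), ([341.8, 148.5], [315, 134, 54, 29, 845]), ([284.2, 225.0], [271, 216, 27, 21, 322])]
blue [ 0.495 -0.012  0.106]
red [ 0.426 -0.024  0.076]
tape [0.588 0.244 0.047]
head [0.653 0.243 0.046]
tail [0.415 0.265 0.046]
bore [ 0.511 -0.251  0.012]
pad [ 0.662 -0.281  0.1  ]
299.2715055276003 [[0.334, 0.894, 0.3, 0.124], [0.943, -0.316, -0.108, 0.592], [-0.001, 0.319, -0.948, 0.374], [0.0, 0.0, 0.0, 1.0]]
cam in tool [ 0.0811 -0.0005 -0.1677] [[0.0, -0.948, -0.319], [1.0, 0.0, 0.0], [-0.0, -0.319, 0.948]]
```

Request:
move_arm(commands="-40 -40 -20 0 0 -0.05 1;-80 -75 -30 0 0 -0.1 1;-115 -110 -30 0 0 -0.15 1;-150 -145 -30 0 0 -0.2 1;-180 -170 -30 0 0 -0.25 1;-210 -200 -30 0 0 -0.3 1;-240 -230 -30 0 0 -0.34 1;-265 -255 -30 0 0 -0.34 1;-295 -280 -30 0 0 -0.34 1;-320 -305 -30 0 0 -0.34 1;-345 -330 -30 0 0 -0.34 1;-370 -355 -30 0 0 -0.34 1")

```text
t: 1.1
position: [0.4237, 0.1201, 0.2368]
eef_rot: [0.0, 1.0, 0.0, 0.0]
ft_force: [1.9, 0.4, 0.4]
gripper_width: 1.001
finger_force: 0.0
```

```bash
python3 -c "
from h import *
print(delta([.495,-.012,.22],down(np.pi/2)),get_obs()['position'])"
```

```text
(array([ -71.4, -132. ,   16.8]), array([ 0.0001,  0.0001, -0.0006])) [0.42373078 0.12007078 0.23684706]
```

Request:
move_arm(commands="-18 -33 4 0 0 0 1;-36 -66 8 0 0 0 1;-54 -99 13 0 0 0 1;-71 -132 17 0 0 0 1;-71 -132 17 0 0 0 1;-71 -132 17 0 0 0 1")

```text
t: 1.6
position: [0.4943, -0.0115, 0.219]
eef_rot: [0.002, 1.0, 0.0, -0.001]
ft_force: [-0.8, -0.4, -0.3]
gripper_width: 1.004
finger_force: 0.0
```

```bash
python3 - <<'E'
from h import *
c=cams.camera_info("wrist");f=cams.grab_frame("wrist");cv2.imwrite('pics/w1.png',f[:,:,::-1]);np.save('w1.npy',c,allow_pickle=True)
print(get_obs()['position'])
h=cv2.cvtColor(f,cv2.COLOR_RGB2HSV)
for k,lo,hi in(("blue",(100,100,60),(130,255,255)),("red",(0,140,90),(8,255,255)),("green",(60,60,20),(90,255,255)),("wood",(8,80,90),(22,255,255))):
    print(k,blobs(h,lo,hi,40)[0])
E
```

```text
[ 0.49386019 -0.01038446  0.21933744]
blue [([319.2, 196.7], [311, 188, 17, 18, 235])]
red [([305.7, 121.7], [298, 114, 16, 16, 203]), ([7.4, 183.2], [0, 153, 20, 51, 453]), ([370.7, 308.3], [349, 287, 49, 41, 852])]
green [([573.0, 116.3], [559, 107, 33, 18, 353]), ([516.0, 299.4], [470, 283, 89, 35, 2201])]
wood [([133.4, 239.0], [103, 173, 67, 146, 7452]), ([371.0, 308.5], [348, 287, 50, 42, 1146]), ([140.8, 318.4], [120, 311, 41, 17, 448])]
```

View pics/w1.png

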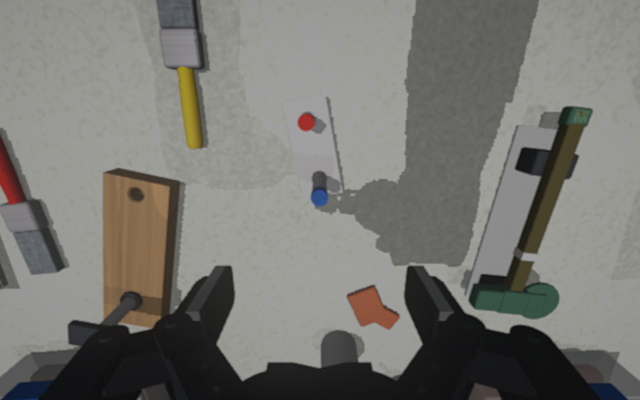

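The wrist view shows the blue top at (319,197), the red top at (306,122), the bore at (136,194) and the T-post foot near (130,300). The axe tape is at (526,255), its tail end at (575,113) and the head at (515,299).

```bash
python3 - <<'E'
from h import *
c=np.load('w1.npy',allow_pickle=True).item()
cs,cd=cams.camera_info("scene"),cams.camera_info("side")
for k,u,v,z,s,d in(("blue",319.2,197,.11,(345.1,167.8),(360.9,190.8)),("red",305.9,121.9,.08,(359.9,163.1),(384.9,196.8)),("bore",136,194,.03,(299,149),(361,154)),("tape",526,255,.056,0,0),("tail",576,107,.056,0,0)):
    p=onz(c,u,v,z);print(k,np.round(p,4),'reproj',np.round(proj(cs,p),1),s,np.round(proj(cd,p),1),d)
    if s: print('   z-cast scene/side',np.round(onz(cs,*s,z),4),np.round(onz(cd,*d,z),4))
f=cv2.imread('pics/w1.png');h=cv2.cvtColor(f,cv2.COLOR_BGR2HSV)
# bore: dark pixels within wood
g=f[180:210,120:152].max(2);ys,xs=np.nonzero(g<90);print('bore dark',xs.mean()+120,ys.mean()+180,len(xs),xs.min()+120,xs.max()+120,ys.min()+180,ys.max()+180)
# tape white
w=(h[240:270,505:545,1]<40)&(h[240:270,505:545,2]>150);print((w*1).tolist() and '\n'.join(''.join('#' if a else '.' for a in r) for r in w))
p=onz(c,319.2,197,.11)
print('above pin',delta([p[0],p[1],.165],down(np.pi/2)))
E
```

```text
blue [ 0.4954 -0.0121  0.11  ] reproj [344.6 167.4] (345.1, 167.8) [360.8 190.5] (360.9, 190.8)
   z-cast scene/side [ 0.4951 -0.01    0.11  ] [ 0.4949 -0.011   0.11  ]
red [ 0.427  -0.0249  0.08  ] reproj [359.4 162.9] (359.9, 163.1) [384.6 196.9] (384.9, 196.8)
   z-cast scene/side [ 0.4262 -0.0232  0.08  ] [ 0.4262 -0.0255  0.08  ]
bore [ 0.5143 -0.2389  0.03  ] reproj [299.7 146.6] (299, 149) [359.8 153.5] (361, 154)
   z-cast scene/side [ 0.5225 -0.2303  0.03  ] [ 0.5102 -0.2374  0.03  ]
tape [0.587  0.2425 0.056 ] reproj [371.7 249.2] 0 [312.1 277.6] 0
tail [0.4142 0.2577 0.056 ] reproj [422.3 224.7] 0 [381.8 293.7] 0
bore dark 136.59509202453987 192.98159509202455 163 129 151 180 200
.......................................#
......................................##
.....................................###
.....................................###
.....................................###
....................................####
....................................####
....................................####
...................................#####
...............................
[... 203 characters left out ...]
.....######
...................#####################
..................######################
..................######################
..................######################
...................#####################
.............................###########
..............................##########
..............................##########
..............................##########
.............................###########
.............................###########
............................############
............................############
............................############
.............................###########
above pin (array([-1.6, -1.7, 54.3]), array([ 0.0005, -0.0016, -0.0027]))
```

Request:
move_arm(commands="-1.5 -1.5 35 0 0 0 1;-1.5 -1.5 70 0 0 0 1;-1.5 -1.5 105 0 0 0 1;-1.5 -1.5 128 0 0 0 1;-1.5 -1.5 142 0 0 0 1;-1.5 -1.5 142 0 0 0 0.5;-1.5 -1.5 142 0 0 0 0.1;-1.5 -1.5 142 0 0 0 0;-1.5 -1.5 142 0 0 0 0;-1.5 -1.5 142 0 0 0 0;-1.5 -1.5 142 0 0 0 0;-1.5 -1.5 142 0 0 0 0", grip_force=40)

```text
t: 2.65
position: [0.4971, -0.0115, 0.0792]
eef_rot: [0.0, 1.0, 0.0, 0.001]
ft_force: [-1.0, -0.2, 6.1]
gripper_width: 0.154
finger_force: 39.0
```

Request:
move_arm(commands="0 0 -12 0 0 0 0;0 0 -30 0 0 0 0;0 0 -60 0 0 0 0;0 -20 -80 0 0 0 0;-4 -55 -80 0 0 0 0;-8 -95 -80 0 0 0 0;-12 -135 -80 0 0 0 0;-16 -175 -80 0 0 0 0;-16 -205 -75 0 0 0 0;-16 -227 -65 0 0 0 0;-16 -227 -60 0 0 0 0;-16 -227 -60 0 0 0 0")

```text
t: 3.65
position: [0.5104, -0.2391, 0.1364]
eef_rot: [0.002, 1.0, 0.001, -0.001]
ft_force: [0.3, 0.8, 0.0]
gripper_width: 0.154
finger_force: 39.1
```

```bash
python3 - <<'E'
from h import *
o=get_obs();c=cams.camera_info("wrist");f=cams.grab_frame("wrist");np.save('w2.npy',c,allow_pickle=True)
cv2.imwrite('pics/w2.png',f[:,:,::-1]);print(o['position'],R.from_quat(o['eef_rot']).as_matrix()[:,2],o['ft_force'])
crop=f[60:300,200:440,::-1];cv2.imwrite('pics/w2c.png',cv2.resize(crop,None,fx=2.5,fy=2.5,interpolation=cv2.INTER_CUBIC))
print(proj(c,[.5135,-.239,.03]),proj(c,np.array(o['position'])-[0,0,.069]))
E
```

```text
[ 0.51036946 -0.23912254  0.13637209] [-0.00235309  0.00145856 -0.99999617] [0.25492951 0.77231759 0.00491396]
[319.71105841 199.83449148] [319.74707834 209.36290909]
```

View pics/w2c.png

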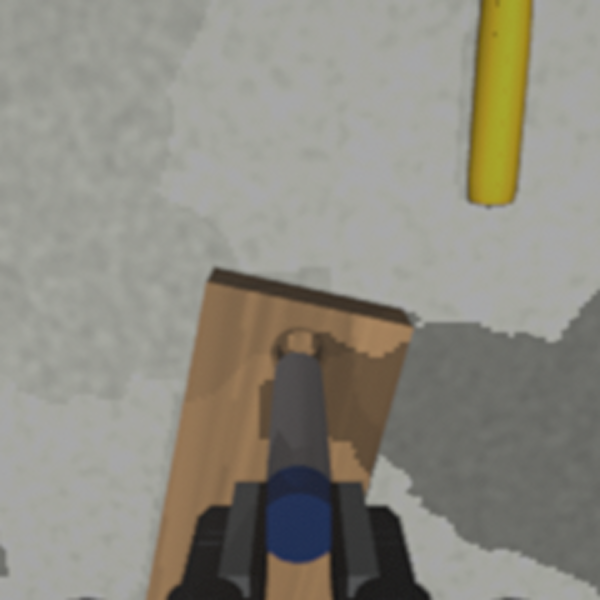

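The crop shows the pin held upright with its foot's near edge at full-image (320,201). The bore rim is just behind it, about columns 309 to 329 with its top at row 191, so its centre is near (319.2,200.4).

```bash
python3 - <<'E'
from h import *
c=np.load('w2.npy',allow_pickle=True).item()
b=onz(c,319.2,200.4,.03);print('bore',b,'rim px',[proj(c,b+np.array(d)) for d in([-.009,0,0],[0,.009,0],[0,-.009,0])])
print('foot at z.067',onz(c,320,209.3,.0675))
print('from wood corners',[onz(c,200+u/2.5,60+v/2.5,.03) for u,v in((211,281),(411,325))])
print(delta([b[0],b[1],.1364],down(np.pi/2)))
E
```

```text
bore [ 0.51406519 -0.23949124  0.03      ] rim px [array([319.17383995, 191.33848891]), array([328.58672443, 200.36777014]), array([309.81267301, 200.43223193])]
foot at z.067 [ 0.51027093 -0.23891146  0.0675    ]
from wood corners [array([ 0.48671183, -0.27176928,  0.03      ]), array([ 0.50390166, -0.19660656,  0.03      ])]
(array([-3.4, -1.3,  0.7]), array([ 0.0014, -0.0018, -0.0019]))
```

Request:
move_arm(commands="-3.7 -0.7 0 0 0 0 0;-3.7 -0.7 10 0 0 0 0;-3.7 -0.7 22 0 0 0 0;-3.7 -0.7 30 0 0 0 0;-3.7 -0.7 30 0 0 0 0;-3.7 -0.7 34 0 0 0 0;-3.7 -0.7 37 0 0 0 0;-3.7 -0.7 40 0 0 0 0;-3.7 -0.7 43 0 0 0 0;-3.7 -0.7 43 0 0 0 0")

```text
t: 4.53
position: [0.5151, -0.2391, 0.0944]
eef_rot: [0.0, 1.0, 0.0, -0.0]
ft_force: [-0.9, -0.3, -0.6]
gripper_width: 0.152
finger_force: 39.1
```

Request:
move_arm(commands="0 0 4 0 0 0 0;0 0 8 0 0 0 0;0 0 12 0 0 0 0;0 0 15 0 0 0 0;0 0 17 0 0 0 0;0 0 18 0 0 0 0;0 0 19 0 0 0 0;0 0 19 0 0 0 0")

```text
t: 5.2
position: [0.5153, -0.2392, 0.0757]
eef_rot: [0.0, 1.0, 0.0, -0.0]
ft_force: [0.1, -0.7, 0.1]
gripper_width: 0.156
finger_force: 39.1
```

Request:
move_arm(commands="0 0 0.5 0 0 0 0;0 0 1 0 0 0 0;0 0 1.5 0 0 0 0;0 0 1.5 0 0 0 0;0 0 1.5 0 0 0 0")

```text
t: 5.62
position: [0.5161, -0.2395, 0.0752]
eef_rot: [0.0, 1.0, -0.0, 0.001]
ft_force: [-0.2, 0.9, 5.5]
gripper_width: 0.151
finger_force: 39.8
```

Request:
move_arm(commands="0 0 0 0 0 0 0.3;0 0 0 0 0 0 1;0 0 0 0 0 0 1;0 0 0 0 0 0 1;0 0 0 0 0 0 1;0 0 -20 0 0 0 1;0 0 -50 0 0 0 1;0 0 -85 0 0 0 1;0 0 -120 0 0 0 1;0 0 -150 0 0 0 1;0 0 -150 0 0 0 1;0 0 -150 0 0 0 1")

```text
t: 6.62
position: [0.5167, -0.2399, 0.2264]
eef_rot: [0.0, 1.0, -0.001, 0.002]
ft_force: [0.6, -0.0, -0.6]
gripper_width: 1.003
finger_force: 0.0
```

```bash
python3 - <<'E'
from h import *
o=get_obs();c=cams.camera_info("wrist");f=cams.grab_frame("wrist");np.save('w3.npy',c,allow_pickle=True)
cv2.imwrite('pics/w3.png',f[:,:,::-1]);print(o['position'])
h=cv2.cvtColor(f,cv2.COLOR_RGB2HSV);B=[b for b in blobs(h,(100,100,60),(130,255,255),30)[0]];print(B)
for b,s in B[:3]: print(onz(c,*b,.106))
print(delta([.587,.2425,.2],down(np.pi/2-.088)))
E
```

```text
[ 0.51673903 -0.23985478  0.22639645]
[([319.7, 189.3], [312, 181, 16, 18, 225]), ([250.0, 367.1], [231, 358, 37, 23, 413])]
[ 0.51391497 -0.24006127  0.106     ]
[ 0.74261457 -0.32656708  0.106     ]
(array([-71. , 481.9,  24.4]), array([-0.0004,  0.0008,  0.0872]))
```

View pics/w3.png

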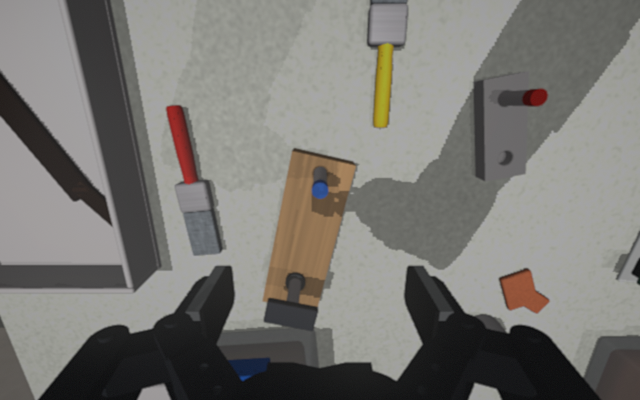

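The pin stands upright in the bore with its top at (320,189). The mount's long edges run from (294,151) to (266,300) and from (356,163) to about (321,306), and the pad is around (291,314).

```bash
python3 - <<'E'
from h import *
c=np.load('w3.npy',allow_pickle=True).item()
f=cv2.imread('pics/w3.png');h=cv2.cvtColor(f,cv2.COLOR_BGR2HSV)
m=cv2.inRange(h,(8,60,80),(22,255,255));E=[[],[]]
for v in range(175,290,3):
    xs=np.nonzero(m[v,240:380])[0]+240
    if len(xs)>20: E[0].append(onz(c,xs.min()-.5,v,.03)[:2]);E[1].append(onz(c,xs.max()+.5,v,.03)[:2])
L=[]
for e in E:
    vx,vy,x0,y0=cv2.fitLine(np.float32(e),cv2.DIST_HUBER,0,.001,.001).ravel();s=np.sign(vx);print('angle',np.arctan2(s*vy,s*vx),x0,y0);L.append((s*vx,s*vy,x0,y0))
n=np.array([-L[0][1],L[0][0]]);print('width',n@(np.array(L[1][2:])-L[0][2:]))
bore=np.array([.5139,-.240]);print('bore lateral from left',n@(bore-L[0][2:]))
# pad: dark
k=((h[...,2]<60)*255).astype(np.uint8);roi=k[295:335,255:330]
n_,l,s,ce=cv2.connectedComponentsWithStats(roi);i=1+s[1:,4].argmax();ys,xs=np.nonzero(l==i)
r=cv2.minAreaRect(np.float32(np.c_[xs+255,ys+295]));print('pad',r,s[i]);bp=cv2.boxPoints(r)
print([np.round(onz(c,*p,.106),4).tolist() for p in bp], onz(c,*r[0],.106))
cs,cd=cams.camera_info("scene"),cams.camera_info("side")
for n in(cs,cd): print(proj(n,[.5139,-.24,.106]))
E
```

```text
angle -0.22279091 0.60955435 -0.30194184
angle -0.22623533 0.5951764 -0.21687779
width 0.07978481
bore lateral from left 0.03927586407182807
pad ((292.2959899902344, 304.37200927734375), (49.01460647583008, 5.992661952972412), 10.304845809936523) [ 13   4  49  13 249]
[[0.6481, -0.2994, 0.106], [0.6402, -0.2977, 0.106], [0.6519, -0.2432, 0.106], [0.66, -0.2444, 0.106]] [ 0.65000831 -0.27131276  0.106     ]
[298.87651306 129.45510921]
[361.81109218 135.81712179]
```

Request:
move_arm(commands="-5 35 0 0 0 0 1;-10 75 0 0 0 0.03 1;-15 115 0 0 0 0.05 1;-22 155 0 0 0 0.087 1;-28 195 0 0 0 0.087 1;-35 235 0 0 0 0.087 1;-40 275 0 0 0 0.087 1;-45 315 0 0 0 0.087 1;-50 355 0 0 0 0.087 1;-55 395 0 0 0 0.087 1;-60 435 10 0 0 0.087 1;-71 475 20 0 0 0.087 1")

```text
t: 7.67
position: [0.585, 0.2367, 0.2028]
eef_rot: [0.044, 0.999, -0.0, -0.001]
ft_force: [1.1, -0.0, 0.5]
gripper_width: 1.002
finger_force: 0.0
```

```bash
python3 - <<'E'
from h import *
o=get_obs();c=cams.camera_info("wrist");f=cams.grab_frame("wrist");np.save('w4.npy',c,allow_pickle=True)
o=get_obs();print(o['position'])
cv2.imwrite('pics/w4.png',f[:,:,::-1]);cv2.imwrite('pics/w4c.png',cv2.resize(f[40:320,200:440,::-1],None,fx=2.1,fy=2.1))
h=cv2.cvtColor(f,cv2.COLOR_RGB2HSV)
for p in([.587,.2425,.056],): print(proj(c,p))
# haft: brown
m=cv2.inRange(h,(10,90,20),(45,255,255));a=[]
for v in range(60,240,4):
    xs=np.nonzero(m[v,240:400])[0]+240
    if 8<len(xs)<50:a.append((v,xs.min(),xs.max()));
print(a[::3])
E
```

```text
[0.58573583 0.24340674 0.19934093]
[325.21002696 187.36618637]
[(80, np.int64(325), np.int64(340)), (100, np.int64(325), np.int64(339)), (116, np.int64(324), np.int64(338)), (132, np.int64(324), np.int64(337))]
```

View pics/w4c.png

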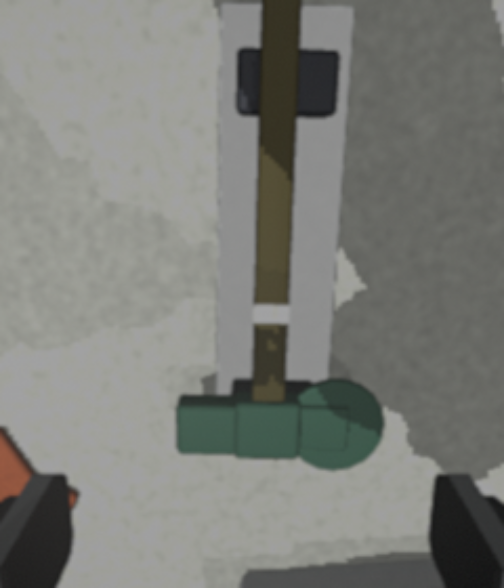

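The crop shows the tape at full-image about (329,190) and the haft running up to about (334,45). The head is at rows 229 to 260, with the blade to the right. I'll measure again now that the arm has settled.

```bash
python3 - <<'E'
from h import *
c=cams.camera_info("wrist");f=cams.grab_frame("wrist");h=cv2.cvtColor(f,cv2.COLOR_RGB2HSV)
m=cv2.inRange(h,(8,70,10),(50,255,255));m[:,:300]=0;m[:,360:]=0
P=[]
for v in list(range(70,175,3)):
    xs=np.nonzero(m[v])[0]
    if 12<=len(xs)<=26:P.append((onz(c,xs.min()-.5,v,.056)[:2]+onz(c,xs.max()+.5,v,.056)[:2])/2)
vx,vy,x0,y0=cv2.fitLine(np.float32(P),cv2.DIST_HUBER,0,.001,.001).ravel();s=np.sign(vx);print(len(P),'haft ang',np.arctan2(s*vy,s*vx),x0,y0)
col=f[178:204,324:334].mean((1,2));print(np.round(col).astype(int).tolist())
row=f[190,315:345].mean(1);print(np.round(row).astype(int).tolist())
v=178+np.average(np.arange(26),weights=np.clip(col-110,0,None));t=onz(c,329,v,.056);print(v,'tape',t,'haft y at tape x',y0+(t[0]-x0)*vy/vx,(t[0]-x0))
cs,cd=cams.camera_info("scene"),cams.camera_info("side");print(proj(cs,t),proj(cd,t),get_obs()['position'])
a=np.arctan2(s*vy,s*vx);y=y0+(t[0]-x0)*vy/vx
print('grasp',delta([t[0],y,.043],down(np.pi/2+a)))
E
```

```text
35 haft ang -0.109450944 0.5189759 0.25372475
[87, 87, 87, 87, 87, 86, 88, 103, 133, 155, 158, 156, 156, 156, 157, 157, 149, 124, 100, 94, 94, 91, 87, 86, 87, 87]
[161, 161, 162, 162, 161, 162, 161, 161, 160, 159, 161, 162, 163, 161, 162, 159, 150, 143, 142, 142, 143, 143, 142, 142, 143, 142, 143, 143, 142, 143]
190.32693904667 tape [0.5900467  0.25358211 0.056     ] haft y at tape x 0.2459147781387998 0.07107078414649748
[373.3490667  252.43634859] [310.10657249 281.44761952] [0.58487028 0.23956002 0.19967969]
grasp (array([ -5.5,   6.9, 156.6]), array([-0.0009, -0.0055,  0.0275]))
```

```bash
python3 - <<'E'
from h import *
for k in range(2):
    o=get_obs();c=cams.camera_info("wrist");f=cams.grab_frame("wrist");h=cv2.cvtColor(f,cv2.COLOR_RGB2HSV)
    m=cv2.inRange(h,(8,70,10),(50,255,255));m[:,:300]=0;m[:,360:]=0
    P=[];W=[]
    for v in range(60,225,3):
        xs=np.nonzero(m[v])[0]
        if 12<=len(xs)<=26:
            a,b=onz(c,xs.min()-.5,v,.056)[:2],onz(c,xs.max()+.5,v,.056)[:2];P.append((a+b)/2);W.append((v,int(xs.min()),int(xs.max()),round(np.linalg.norm(a-b)*1e3,1)))
    vx,vy,x0,y0=cv2.fitLine(np.float32(P),cv2.DIST_HUBER,0,.001,.001).ravel();s=np.sign(vx)
    a=np.arctan2(s*vy,s*vx);print(o['t'],o['position'],o['qvel'].round(3) if k==0 else '','ang',a,x0,y0)
print(W[::4])
u=[(w[1]+w[2])/2 for w in W if 165<w[0]<215];u=int(np.mean(u));col=f[178:204,u-4:u+5].mean((1,2));v=178+np.average(np.arange(26),weights=np.clip(col-110,0,None))
t=onz(c,u,v,.056);y=y0+(t[0]-x0)*vy/vx;print(u,v,'tape',t,y)
cs,cd=cams.camera_info("scene"),cams.camera_info("side");print(proj(cs,t),proj(cd,t))
cv2.imwrite('pics/w5.png',f[:,:,::-1])
print('grasp',delta([t[0],y,.043],down(np.pi/2+a)))
E
```

```text
7.7667 [0.58487028 0.23956002 0.19967969] [-0.066 -0.047 -0.03   0.04  -0.049 -0.044] ang -0.10813243 0.5192353 0.25370207
7.8167 [0.58467835 0.23684976 0.20060937]  ang -0.1083718 0.5193433 0.25370663
[(60, 326, 341, np.float64(15.1)), (72, 325, 341, np.float64(16.3)), (84, 325, 341, np.float64(16.5)), (96, 325, 340, np.float64(15.7)), (108, 325, 339, np.float64(14.9)), (120, 324, 338, np.float64(15.1)), (132, 324, 338, np.float64(15.2)), (144, 323, 338, np.float64(16.5)), (156, 323, 337, np.float64(15.6)), (168, 323, 336, np.float64(14.8)), (180, 323, 336, np.float64(15.0))]
329 190.40791341376863 tape [0.58929841 0.24632171 0.056     ] 0.24609565557965585
[371.91598983 250.49614469] [310.9302834  278.84592376]
grasp (array([ -4.2,  11.6, 158.6]), array([-0.0026, -0.0042,  0.0228]))
```

Request:
move_arm(commands="-2 5 30 0 0 0.023 1;-4 10 60 0 0 0.023 1;-4 10 90 0 0 0.023 1;-4 10 100 0 0 0.023 1;-4 10 100 0 0 0.023 1;-4 10 100 0 0 0.023 1;-4 10 100 0 0 0.023 1;-4 10 100 0 0 0.023 1")

```text
t: 8.53
position: [0.5929, 0.2446, 0.107]
eef_rot: [0.056, 0.998, 0.001, 0.002]
ft_force: [-0.1, -0.3, -0.5]
gripper_width: 1.003
finger_force: 0.0
```

```bash
python3 - <<'E'
from h import *
o=get_obs();print(o['position'],delta([.5892,.2460,.043],down(np.pi/2-.108)))
c=cams.camera_info("wrist");f=cams.grab_frame("wrist");print(proj(c,[.5892,.2460,.056]))
cv2.imwrite('pics/w6.png',cv2.resize(f[:,140:500,::-1],None,fx=1.45,fy=1.45))
E
```

```text
[0.59287905 0.24455242 0.10700887] (array([ 4. ,  0.9, 64. ]), array([ 0.0016,  0.0031, -0.0034]))
[321.04944297 211.80661465]
```

View pics/w6.png

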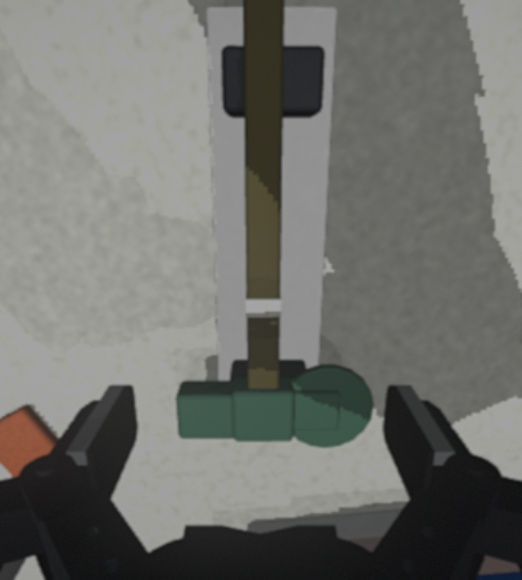

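The crop shows the tape at full-image (321.4,212.4), against a prediction of (321.0,211.8). The haft is lined up with the image vertical, midway between the open fingers.

Request:
move_arm(commands="3 1 15 0 0 -0.003 1;3.5 1 35 0 0 -0.003 1;3.5 1 52 0 0 -0.003 1;3.5 1 64 0 0 -0.003 1;3.5 1 64 0 0 -0.003 1;3.5 1 64 0 0 -0.003 0.6;3.5 1 64 0 0 -0.003 0.4;3.5 1 64 0 0 -0.003 0.3;3.5 1 64 0 0 -0.003 0;3.5 1 64 0 0 -0.003 0;3.5 1 64 0 0 -0.003 0;3.5 1 64 0 0 -0.003 0", grip_force=80)

```text
t: 9.58
position: [0.5881, 0.2458, 0.0409]
eef_rot: [0.054, 0.999, 0.0, 0.0]
ft_force: [0.1, -0.0, -1.1]
gripper_width: 0.009
finger_force: 0.0
```

Request:
move_arm(commands="0 0 0 0 0 0 0;0 0 0 0 0 0 0;0 0 -2 0 0 0 0;0 0 -5 0 0 0 0;0 0 -10 0 0 0 0;0 0 -10 0 0 0 0;0 0 -10 0 0 0 0")

```text
t: 10.17
position: [0.5885, 0.246, 0.0513]
eef_rot: [0.054, 0.999, 0.0, 0.001]
ft_force: [-0.1, 0.3, 0.7]
gripper_width: -0.001
finger_force: 0.0
```

```bash
python3 - <<'E'
from h import *
o=get_obs();print(o['position'],o['ft_force'],o['moment'],o['gripper_width'],o['finger_force'],R.from_quat(o['eef_rot']).as_matrix().round(4).tolist())
E
```

```text
[0.58849047 0.2460132  0.05130748] [-0.07810818  0.27435038  0.72573523] [-0.02579134  0.05733848 -0.02226206] -0.0005037105581037352 0.0 [[-0.9942, 0.1075, 0.0011], [0.1075, 0.9942, 0.0005], [-0.001, 0.0006, -1.0]]
```

```bash
python3 - <<'E'
from h import *
f=cams.grab_frame("wrist");g=cams.grab_frame("side")
a=cv2.resize(f[100:400,180:480,::-1],(400,400));b=cv2.resize(g[200:350,220:420,::-1],(400,300))
b=cv2.copyMakeBorder(b,0,100,0,0,cv2.BORDER_CONSTANT);cv2.imwrite('pics/x1.png',np.hstack([a,b]))
E
```

```text
(no output)
```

View pics/x1.png

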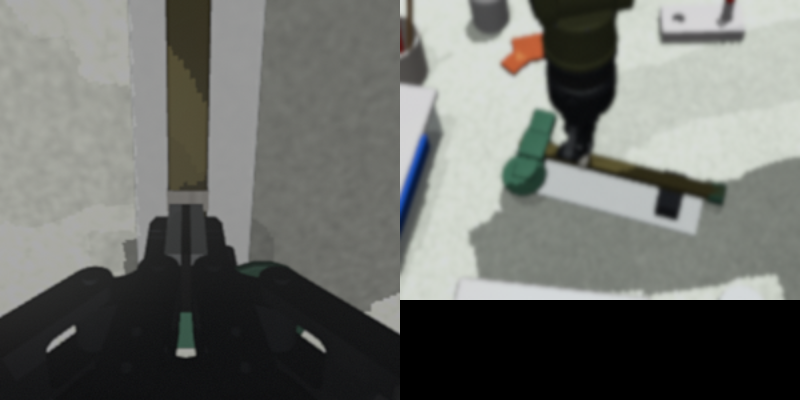

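The left crop shows the fingers shut with the tape just behind their tips, and no haft between them. In the right crop the axe still lies on its rest. I'll compare where the fingertips should appear with where they do.

```bash
python3 - <<'E'
from h import *
o=get_obs();c=cams.camera_info("wrist");print(bot.tip_extent,[x for x in dir(bot) if x[0]!='_'],o['position'],o['qpos'].round(4),o['ft_force'])
for e in(.014,0,-.005,-.02): print(e,proj(c,o['position']-np.array([0,0,e])))
print('tape',proj(c,[.5892,.246,.056]),'ends',proj(c,[.5842,.246,.056]),proj(c,[.5942,.246,.056]))
f=cams.grab_frame("wrist");h=cv2.cvtColor(f,cv2.COLOR_RGB2HSV)
print([int(x) for x in f[225:275,319].mean(1)]);print([int(x) for x in f[262,290:350].mean(1)])
m=cv2.inRange(h,(8,70,10),(50,255,255))
for v in(110,170,220,235):
    xs=np.nonzero(m[v,290:360])[0]+290;print(v,xs.min(),xs.max(),[onz(c,x,v,.056).round(4).tolist() for x in(xs.min()-.5,xs.max()+.5)])
E
```

```text
0.014 ['Unreachable', 'sign_off', 'tip_extent'] [0.58803512 0.24579239 0.05076478] [ 0.3959  0.48   -0.172   0.9186  0.      0.5037] [-0.00875626  0.04092506 -0.36059391]
0.014 [319.9872534  236.08826927]
0 [320.07145391 245.39458957]
-0.005 [320.10453242 249.05061549]
-0.02 [320.21510811 261.27207124]
tape [320.65397478 250.93043054] ends [319.77102852 243.42569525] [321.52150524 258.30413687]
[69, 69, 69, 69, 69, 69, 70, 69, 69, 69, 69, 68, 63, 53, 50, 51, 50, 50, 60, 87, 110, 113, 112, 112, 112, 112, 112, 98, 56, 32, 35, 36, 36, 36, 34, 35, 35, 35, 33, 35, 34, 34, 33, 35, 35, 35, 34, 32, 32, 33]
[150, 150, 149, 151, 151, 141, 118, 95, 91, 91, 91, 92, 92, 92, 91, 85, 73, 64, 63, 61, 60, 59, 59, 59, 59, 55, 45, 36, 34, 35, 35, 36, 45, 54, 58, 58, 59, 58, 58, 58, 58, 58, 54, 45, 39, 57, 80, 91, 91, 90, 93, 102, 124, 142, 150, 150, 150, 148, 149, 149]
110 306 337 [[0.5081, 0.2467, 0.056], [0.5099, 0.2632, 0.056]]
170 307 335 [[0.5393, 0.2435, 0.056], [0.541, 0.2593, 0.056]]
220 308 334 [[0.5686, 0.2405, 0.056], [0.5702, 0.2561, 0.056]]
235 308 330 [[0.578, 0.2394, 0.056], [0.5794, 0.2529, 0.056]]
```

The fingertips appear at row 254. If they were 14 mm ahead of the TCP they would be at row 236, so they look shorter than stated. I'll lift clear and measure the real tip extent in the fixed views.

Request:
move_arm(commands="0 0 -25 0 0 0 0;0 0 -50 0 0 0 0;0 0 -70 0 0 0 0;0 0 -70 0 0 0 0;0 0 -70 0 0 0 0;0 0 -70 0 0 0 0;0 0 -70 0 0 0 0")

```text
t: 10.9
position: [0.587, 0.2454, 0.1192]
eef_rot: [0.054, 0.999, -0.001, -0.001]
ft_force: [-0.5, 0.1, -0.7]
gripper_width: -0.004
finger_force: 0.0
```

```bash
python3 - <<'E'
from h import *
o=get_obs();p=np.array(o['position']);print(p)
out=[]
for n,s in(("scene",9),("side",9),("wrist",5)):
    f=cams.grab_frame(n)[:,:,::-1];c=cams.camera_info(n);q=proj(c,p)
    w=int(260/s/2+.5);u,v=int(q[0]),int(q[1]);cr=cv2.resize(f[v-2*w:v+2*w,u-w:u+w],None,fx=s,fy=s,interpolation=cv2.INTER_CUBIC)
    for e,col in((.014,(0,0,255)),(0,(0,255,255)),(-.02,(255,0,255)),(-.04,(255,255,0))):
        a=proj(c,p-[0,0,e]);
        for sx in(-1,1): cv2.line(cr,tuple(int(t) for t in ((a[0]-u+w+.5)*s+sx*60,(a[1]-v+2*w+.5)*s)),tuple(int(t) for t in ((a[0]-u+w+.5)*s+sx*115,(a[1]-v+2*w+.5)*s)),col,2)
    out.append(cv2.resize(cr,(260,520)))
cv2.imwrite('pics/x2.png',np.hstack(out))
E
```

```text
[0.587003   0.24536216 0.11915531]
```

View pics/x2.png

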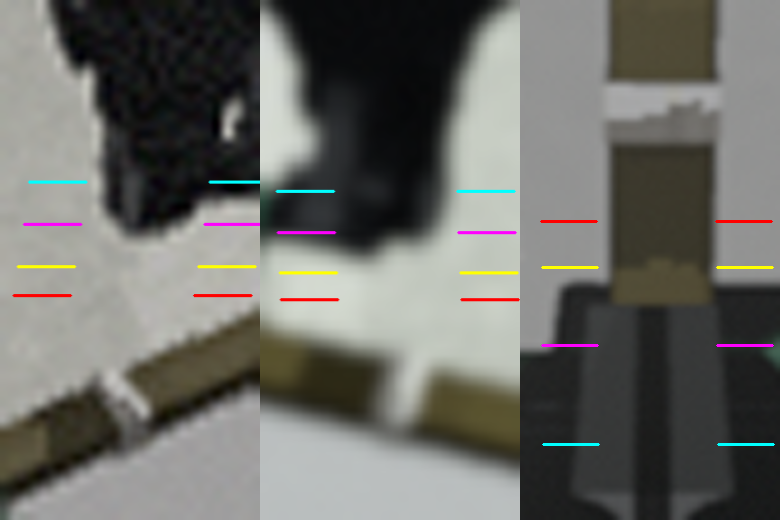

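The true fingertips lie about 14 mm behind the reported TCP: scene about -15 mm, side about -12 mm, with the red mark at +14 mm. That is 28 mm shorter than stated, so the fingers closed above the haft. The axe is untouched, and I'll grasp 28 mm lower.

Request:
move_arm(commands="-2 0 0 0 0 0 1;-2 0 0 0 0 0 1;-2 0 0 0 0 0 1;-2 0 0 0 0 0 1;-2 0.5 25 0 0 0 1;-2 0.5 50 0 0 0 1;-2 0.5 70 0 0 0 1;-2 0.5 85 0 0 0 1;-2 0.5 96 0 0 0 1;-2 0.5 103 0 0 0 1;-2 0.5 103 0 0 0 1;-2 0.5 103 0 0 0 1")

```text
t: 12.05
position: [0.5903, 0.2462, 0.018]
eef_rot: [0.054, 0.999, 0.0, 0.0]
ft_force: [0.5, 1.1, 0.2]
gripper_width: 0.998
finger_force: 0.0
```

Request:
move_arm(commands="0 0 0 0 0 0 0.6;0 0 0 0 0 0 0.4;0 0 0 0 0 0 0.3;0 0 0 0 0 0 0.2;0 0 0 0 0 0 0;0 0 0 0 0 0 0;0 0 0 0 0 0 0;0 0 0 0 0 0 0;0 0 0 0 0 0 0", grip_force=80)

```text
t: 12.8
position: [0.5903, 0.2463, 0.0183]
eef_rot: [0.054, 0.999, 0.0, 0.0]
ft_force: [-2.1, -0.3, 5.1]
gripper_width: 0.182
finger_force: 80.0
```

Gripped: the opening matches the 18 mm haft. Now I'll lift a little and check the level by the wrist moment.

Request:
move_arm(commands="0 0 -1 0 0 0 0;0 0 -3 0 0 0 0;0 0 -7 0 0 0 0;0 0 -12 0 0 0 0;0 0 -20 0 0 0 0;0 0 -20 0 0 0 0;0 0 -20 0 0 0 0;0 0 -20 0 0 0 0", grip_force=100)

```text
t: 13.47
position: [0.5901, 0.2461, 0.0378]
eef_rot: [0.054, 0.999, 0.0, 0.0]
ft_force: [0.2, -0.4, -3.9]
gripper_width: 0.177
finger_force: 97.9
```

```bash
python3 - <<'E'
from h import *
o=get_obs();print(o['position'],o['ft_force'],o['moment'],o['gripper_width'],R.from_quat(o['eef_rot']).as_matrix().round(4).tolist())
o=get_obs();c=cams.camera_info("wrist");f=cams.grab_frame("wrist");cv2.imwrite('pics/w7.png',f[:,:,::-1]);np.save('w7.npy',c,allow_pickle=True)
h=cv2.cvtColor(f,cv2.COLOR_RGB2HSV)
m=cv2.inRange(h,(8,70,10),(50,255,255));z=o['position'][2]-.018+.056;W=[]
for v in range(20,250,10):
    xs=np.nonzero(m[v,290:365])[0]+290
    if len(xs)>8: W.append((v,int(xs.min()),int(xs.max()),round(np.linalg.norm(onz(c,xs.min()-.5,v,z)-onz(c,xs.max()+.5,v,z))*1e3,1)))
print(W)
E
```

```text
[0.59011529 0.24609317 0.03778656] [ 0.23342052 -0.37223319 -3.90686687] [-0.04402751 -0.02411035  0.01991043] 0.17738598856825835 [[-0.9942, 0.1076, 0.0003], [0.1076, 0.9942, 0.0001], [-0.0003, 0.0001, -1.0]]
[(20, 297, 342, np.float64(17.4)), (30, 297, 341, np.float64(17.1)), (40, 297, 341, np.float64(17.3)), (50, 297, 341, np.float64(17.5)), (60, 298, 341, np.float64(17.3)), (70, 298, 341, np.float64(17.4)), (80, 299, 339, np.float64(16.4)), (90, 299, 339, np.float64(16.6)), (100, 300, 339, np.float64(16.3)), (110, 300, 339, np.float64(16.5)), (120, 300, 338, np.float64(16.2)), (130, 300, 338, np.float64(16.4)), (140, 300, 338, np.float64(16.6)), (150, 301, 338, np.float64(16.3)), (160, 301, 337, np.float64(16.1)), (170, 301, 337, np.float64(16.2)), (180, 301, 337, np.float64(16.4)), (190, 301, 337, np.float64(16.6)), (200, 301, 336, np.float64(16.3)), (210, 302, 336, np.float64(16.0)), (220, 302, 336, np.float64(16.2)), (230, 302, 336, np.float64(16.4)), (240, 302, 336, np.float64(16.6))]
```

Weight about 3.9 N, with the haft level and along the tool's x axis. Next I'll lift high and carry it over to the mount.

Request:
move_arm(commands="0 0 -8 0 0 0 0;0 0 -20 0 0 0 0;0 0 -35 0 0 0 0;0 0 -50 0 0 0 0;0 0 -65 0 0 0 0;0 0 -80 0 0 0 0;0 0 -95 0 0 0 0;0 0 -110 0 0 0 0;0 0 -125 0 0 0 0;0 0 -137 0 0 0 0;0 0 -145 0 0 0 0;0 0 -145 0 0 0 0")

```text
t: 14.52
position: [0.5913, 0.2466, 0.1857]
eef_rot: [0.054, 0.999, 0.001, 0.002]
ft_force: [1.3, 1.1, -3.9]
gripper_width: 0.178
finger_force: 98.0
```

```bash
python3 - <<'E'
from h import *
print(delta([.6026,-.2602,.183],down(np.pi/2-.2245)),get_obs()['position'],get_obs()['ft_force'])
E
```

```text
(array([ -65.7, -502.7,    1.9]), array([0.0022, 0.0035, 0.1167])) [0.59132772 0.24661229 0.18568179] [ 1.32804808  1.12697899 -3.93412541]
```

Request:
move_arm(commands="-1 -8 0 0 0 0 0;-3 -22 0 0 0 0.01 0;-6 -42 0 0 0 0.02 0;-9 -66 0 0 0 0.03 0;-12 -92 0 0 0 0.04 0;-15 -118 0 0 0 0.05 0;-19 -144 0 0 0 0.06 0;-22 -170 0 0 0 0.07 0;-26 -196 0 0 0 0.08 0;-29 -222 0 0 0 0.09 0;-32 -245 0 0 0 0.1 0;-33 -255 0 0 0 0.1 0")

```text
t: 15.52
position: [0.594, -0.0153, 0.1816]
eef_rot: [0.106, 0.994, -0.001, -0.001]
ft_force: [-0.0, 1.0, -3.2]
gripper_width: 0.179
finger_force: 98.2
```

```bash
python3 - <<'E'
from h import *
print(delta([.6026,-.2602,.183],down(np.pi/2-.2245)),get_obs()['position'],get_obs()['ft_force'])
E
```

```text
(array([ -59.9, -237.7,   -1. ]), array([-0.0023, -0.0017,  0.0125])) [ 0.59402529 -0.01525452  0.18156023] [-0.04775093  0.95509231 -3.2344427 ]
```

Request:
move_arm(commands="-3 -10 0 0 0 0.012 0;-8 -32 0 0 0 0.012 0;-15 -58 0 0 0 0.012 0;-21 -84 0 0 0 0.012 0;-28 -110 0 0 0 0.012 0;-34 -136 0 0 0 0.012 0;-40 -160 0 0 0 0.012 0;-46 -184 0 0 0 0.012 0;-52 -206 0 0 0 0.012 0;-57 -224 0 0 0 0.012 0;-59 -234 0 0 0 0.012 0;-59.5 -238 0 0 0 0.012 0")

```text
t: 16.52
position: [0.6041, -0.2575, 0.1819]
eef_rot: [0.111, 0.994, 0.0, -0.0]
ft_force: [-0.4, 0.0, -2.6]
gripper_width: 0.179
finger_force: 98.3
```

Request:
move_arm(commands="0 0 0 0 0 0 0;0 0 0 0 0 0 0;0 0 0 0 0 0 0;0 0 0 0 0 0 0;0 0 0 0 0 0 0;0 0 0 0 0 0 0")

```text
t: 17.02
position: [0.6046, -0.2554, 0.1828]
eef_rot: [0.109, 0.994, 0.0, 0.0]
ft_force: [-0.6, 0.3, -3.3]
gripper_width: 0.178
finger_force: 98.3
```

```bash
python3 - <<'E'
from h import *
o=get_obs();print(delta([.6026,-.2602,.1243],down(np.pi/2-.2245)),o['position'],o['ft_force'],o['moment'])
c=cams.camera_info("wrist");f=cams.grab_frame("wrist");np.save('w8.npy',c,allow_pickle=True);cv2.imwrite('pics/w8.png',f[:,:,::-1])
h=cv2.cvtColor(f,cv2.COLOR_RGB2HSV)
m=cv2.inRange(h,(8,70,10),(50,255,255))
for v in range(20,250,30):
    xs=np.nonzero(m[v,280:365])[0]+280;print(v,xs.min() if len(xs) else 0,xs.max() if len(xs) else 0,end='; ')
for n in("scene","side"):cv2.imwrite(f'pics/{n}8.png',cams.grab_frame(n)[:,:,::-1])
E
```

```text
(array([ 1. , -5.1, 58.5]), array([0.    , 0.0001, 0.0057])) [ 0.60463971 -0.25544512  0.18278404] [-0.59667263  0.28540602 -3.34766929] [ 0.00896834 -0.03765992  0.02925062]
20 298 341; 50 298 340; 80 280 355; 110 280 354; 140 280 353; 170 280 351; 200 281 350; 230 281 349;
```

Request:
move_arm(commands="1 -2 5 0 0 0.006 0;1 -4 15 0 0 0.006 0;1 -5 27 0 0 0.006 0;1 -5 39 0 0 0.006 0;1 -5 49 0 0 0.006 0;1 -5 55 0 0 0.006 0;1 -5 58 0 0 0.006 0;1 -5 58 0 0 0.006 0;1 -5 58 0 0 0.006 0;1 -5 58 0 0 0.006 0;1 -5 58 0 0 0.006 0;1 -5 58 0 0 0.006 0")

```text
t: 18.17
position: [0.6029, -0.261, 0.1253]
eef_rot: [0.113, 0.994, -0.0, 0.001]
ft_force: [0.4, 0.5, -3.8]
gripper_width: 0.177
finger_force: 98.3
```

```bash
python3 - <<'E'
from h import *
o=get_obs();p=np.array(o['position']);print(delta([.6026,-.2602,.1243],down(np.pi/2-.2245)),p,o['ft_force'])
Rm=R.from_quat(o['eef_rot']).as_matrix();ax=-Rm[:,0]
out=[]
for n in("scene","side"):
    c=cams.camera_info(n);f=cams.grab_frame(n)[:,:,::-1];cv2.imwrite(f'pics/{n}9.png',f)
    t=p+[0,0,.0297];t[:2]-=.001*ax[:2];cr=proj(c,t);u,v=int(cr[0])-50,int(cr[1])-60
    g=cv2.resize(f[v:v+130,u:u+100],None,fx=4,fy=4,interpolation=cv2.INTER_CUBIC)
    for k,d in((.066,(0,0,255)),(-.176,(0,255,255)),(0,(255,0,255))):
        a=proj(c,t+ax*k);cv2.drawMarker(g,tuple(int(x) for x in((a[0]-u+.5)*4,(a[1]-v+.5)*4)),d,0,14,1);print(n,k,a)
    out.append(g)
cv2.imwrite('pics/x3.png',np.hstack(out))
E
```

```text
(array([0.5, 0.7, 1. ]), array([-0.0002,  0.0012, -0.0013])) [ 0.60288834 -0.26100285  0.12534101] [ 0.43684625  0.54179992 -3.78011687]
scene 0.066 [251.23630603 129.62675203]
scene -0.176 [323.12880878 111.60033481]
scene 0 [271.38889814 124.57366555]
side 0.066 [315.59935886 111.17008879]
side -0.176 [390.45975799 130.61897173]
side 0 [335.30409039 116.28941785]
```

View pics/x3.png

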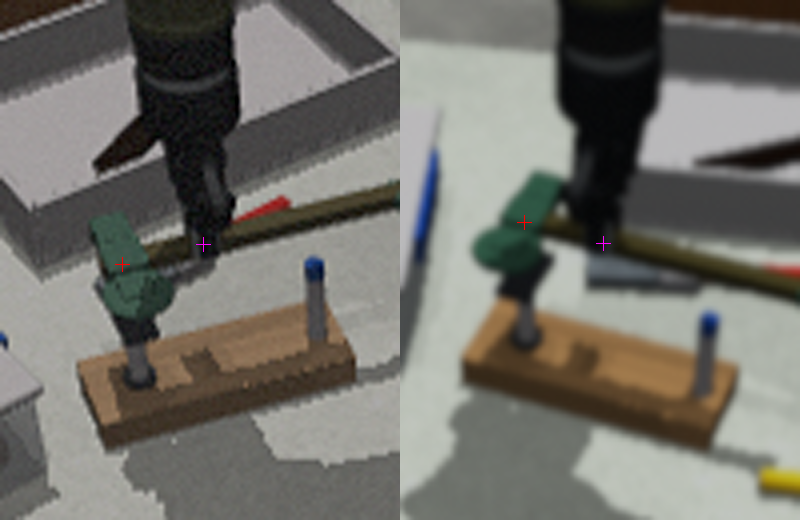

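The crop shows the axe held above the mount with its head over the T-post, the predicted centre marks on the axe, and the pin upright below the haft. I'll triangulate the green tail cap and the head to check height and level.

```bash
python3 - <<'E'
from h import *
o=get_obs();p=np.array(o['position']);ax=-R.from_quat(o['eef_rot']).as_matrix()[:,0];rs={};E={}
for n,(u0,u1,v0,v1) in(("scene",(312,332,100,122)),("side",(378,402,118,142))):
    f=cv2.imread(f'pics/{n}9.png');h=cv2.cvtColor(f,cv2.COLOR_BGR2HSV);c=cams.camera_info(n)
    b=[x for x in blobs(h,(50,50,15),(95,255,255),5)[0] if u0<=x[0][0]<=u1 and v0<=x[0][1]<=v1];H=[x for x in blobs(h,(60,60,20),(95,255,255),150)[0] if 225<x[0][0]<330 and 80<x[0][1]<150];print(n,'tail',b,'head',H)
    if b: rs[n]=ray(c,*b[0][0])
    if H: E[n]=ray(c,*H[0][0])
for k,r in(('tail',rs),('head',E)):
    if len(r)==2:
        q=tri(list(r.values()));d=q-p;yv=np.array([-ax[1],ax[0],0]);print(k,q.round(4),'along',d@ax,'side',d@yv)
f1,f2=cv2.imread('pics/w7.png'),cv2.imread('pics/w8.png')
print(o['position'],o['ft_force'],o['qvel'].round(4),o['t'],delta([.6026,-.2602,.1243],down(np.pi/2-.2245)))
E
```

```text
scene tail [([321.8, 113.5], [319, 112, 6, 4, 16])] head [([252.6, 131.1], [243, 117, 21, 27, 295])]
side tail [([387.0, 129.7], [384, 128, 7, 5, 23])] head [([314.8, 112.8], [304, 100, 22, 25, 290])]
tail [ 0.4417 -0.2133  0.1607] along -0.16753092355658478 side 0.010309070379105542
head [ 0.6669 -0.2652  0.1569] along 0.06356202855874042 side 0.010204039514615813
[ 0.60272832 -0.26089594  0.12509007] [ 0.24208049 -0.20191895 -3.87249887] [-0.0002  0.0008 -0.0046 -0.0016  0.001   0.0004] 18.2667 (array([0.3, 0.6, 0.8]), array([-0.0001,  0.0007, -0.0013]))
```

Request:
move_arm(commands="0.3 0.3 0.5 0 0 0 0;0.3 0.3 0.8 0 0 0 0;0.3 0.3 0.8 0 0 0 0;0.3 0.3 0.8 0 0 0 0;0.3 0.3 0.8 0 0 0 0;0.3 0.3 0.8 0 0 0 0;0.3 0.3 0.8 0 0 0 0;0.3 0.3 0.8 0 0 0 0;0.3 0.3 0.8 0 0 0 0;0.3 0.3 0.8 0 0 0 0")

```text
t: 19.1
position: [0.6022, -0.2604, 0.1238]
eef_rot: [0.113, 0.994, -0.0, 0.0]
ft_force: [1.0, -0.0, -3.2]
gripper_width: 0.177
finger_force: 98.3
```

```bash
python3 - <<'E'
from h import *
o=get_obs();print(o['position'],o['qvel'].round(4),o['ft_force'],o['finger_force'],delta([.6026,-.2602,.1243],down(np.pi/2-.2245)))
print(bot.sign_off())
E
```

```text
[ 0.60223241 -0.26044752  0.12384386] [ 0.0001  0.0003 -0.0012  0.0001 -0.0003 -0.0002] [ 0.97619568 -0.01303447 -3.17804925] 98.28512907028198 (array([-0.3,  0.3, -0.5]), array([-0.    ,  0.    , -0.0013]))
the job is handed in; nothing more can be done
None
```

The job is handed in (no verdict returned): the blue-topped pin stands home in the mount's bore, and the axe is held still about 40 mm above the supports in line with the mount, level to about 1°, after one missed grasp because the fingertips sit about 28 mm shorter than stated.

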